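# Hold the second clip open over a gel-casting sandwich

## Robot

A 6-joint arm with a two-finger parallel gripper is mounted at the origin on the work surface; the furniture and walls round the work are solid. World frame = base frame: x ahead of the robot, y to its left, z up, the work surface at z = 0. Lengths are in m, angles in degrees, forces in N, time in s.
With the tool pointing down it reaches from about 0.35 to 0.85 m from the base axis. Payload 8.1 kg.
Tool frame: the origin (TCP) lies at the very end of the fingers, on their centre line; the grasp point (between the pads) lies 19 mm behind it (manip.pinch_z is the z of the grasp point in the tool frame, in m); z points along the fingers, y is the line along which they close (so a half turn about z gives the same grasp; the last joint's range is limited). The gripper opens to 85 mm and grips with 20 to 120 N. Pads are 22 mm wide; open, the fingers measure 114 mm over their backs; the gripper's body (76 mm by 85 mm) begins 54 mm behind the grasp point. The pads swing forward as they close: fully open they stand 13 mm farther back than shut.
Start: joints at [-72.33, 7.471, 85.268, -0, 87.261, -4.893], TCP at [0.23, -0.554, 0.231] pointing down, gripper open.
Joint ranges: [-169.43, 169.43], [-51.17, 129.36], [1.28, 143.12], [-76.62, 256.62], [0, 156.53], [-152.29, 152.29]. Speed limits (degrees/s): [136.94, 136.94, 159.86, 180, 180, 180].

## Interface

Orientations are given as [roll, pitch, yaw] about the fixed x, y, z axes, in that order (R = Rz(yaw) Ry(pitch) Rx(roll)).
In Python, from bench import manip gives the robot as it stands. The module is installed in compiled form; this text tells all that it offers.
- The arm moves only by the tool move_arm, never from a script. Its argument "deltas" is text: rows parted by semicolons, each of 7 numbers parted by spaces: the shift along the world's x, y, z scaled (see below), then the turn, a rotation vector about the world's x, y, z scaled (see below), then the gripper command: -1 is fully open, 1 is shut, values between are in proportion. A call has 1 to 10 rows; each row shifts and turns the commanded pose from where the row before left it; what a row does not reach is not made up. The controller multiplies each number of a shift by 0.6 m and each number of a turn by 180 degrees. A row lasts 1/10 s, in which the tool goes at most 50 mm and 8.59 degrees, less where a joint would pass 70% of its speed; a pose out of reach is approached as far as the arm can. A call with a number of a shift or a turn outside -1 to 1 is refused whole. A call with a gripper value outside its range is refused whole. The fingers move at their own pace and stop on an object; "force" is the grip in N (left out, the last holds). Time passes only in rows, so rows that do not move let the fingers close. It gives the time, the measured TCP pose, the force, the opening and the grip force at its end, in the units of the state.
- manip.get_state(): the state, without advancing time (a new reading comes with each control period).
- manip.get_image(name): name is "scene" or "top"; returns a dict with "image" (384x512x3 uint8, blue, green, red), "range_z" (384x512 float32, m along the optical axis (not along the pixel's ray), 0 where there is no reading), "fx", "fy", "cx", "cy" (pixels), "origin" and "attitude" of the camera in the world. Camera axes: x right, y up, looking along -z (the intrinsics and any distortion apply to the point x, -y, -z); pixel columns grow to the right and rows downward; lengths in m; the calibration is good to about 2 mm. A picture is of the moment at which its call begins.
- manip.job_done(): hands the job in; it is judged then, once.
The state is a dict: "clock": time; "qpos": joint angles; "qd": joint speeds; "tau": joint torques, N m; "tool_pos": TCP position; "ee_rot": TCP orientation; "ft_force": force on the tool from outside, world axes, zero at the start; "torque": the same for the moment, N m; "gripper_width": finger opening in m; "grasp_force": force on a finger pad.
Only numpy, scipy, OpenCV 4.12 (cv2) and the standard library are available. Lean on these libraries where they do the work, as an engineer would, in place of code of your own. Each camera call takes 0.05 s, during which the arm holds its last target. There are 200 camera calls.

## Task

I am making up a glass sandwich for casting a gel and it has only one of its two spring clips on. Squeeze the spare orange clip open, take it off the rim of the white tray, bring it to the glass standing in the grey casting stand and lower it, still squeezed open, over the top edge above the blue spacer at the bare end, so that its jaws gape on both sides of the two plates with the lips below the edge and nothing of the clip touching the glass, spacer or stand. Finish there, holding the clip open and still, so that I can push the spacer down before it bites; do not knock the glass or its stand, drop the clip or disturb the other things around.

Things in the scene. Friction and masses are not known exactly. Their poses are not given: they have to be found in the camera images.
- clip: spare spring clip, orange with black rubber lips, 60 g, 36 mm wide along y. Origin at its centre, on the hinge pin (coil of 6 mm radius); y along the pin, x the way jaws and handles open, z from jaws to handles. It starts biting the tray's left rim, handles up: rim top 32 mm below the pin. Squeezed evenly, each half turns by half the jaw joint and the pin drops some 5 to 12 mm between the fingers
- handles (a point): midway between the clip's two flat handles, 40 mm above the pin: best place to pinch, along the clip's x. Handles: 30 mm wide along y, reaching 3 to 52 mm above the pin, splayed in a V (57 mm apart outside at the top, 27 mm at the pin); fully squeezed they stand parallel, 24 mm apart outside. Spring: 6 N on each handle at first, 12 N fully open, so a 20 N grip opens and carries it
- clip_jaw (a joint): angle between the clip's two halves (rad): 0 biting the 4 mm tray rim, -0.06 shut on nothing, grows as the handles are pinched, 0.60 fully open at its stop (lips then 31 mm apart and 43 mm below the pin; at 0.35, 20 mm apart)
- lip_a (a point): middle of the gripping face of the clip's -x rubber lip, 46 mm from the pin (straight below it when the clip is shut)
- lip_b (a point): middle of the gripping face of the clip's +x rubber lip, 46 mm from the pin (straight below it when the clip is shut)
- tray: white open plastic tray, 140 x 112 x 45 mm, walls 4 mm, fixed to the worktop; a green comb and blue spacers lie in it. Origin under its centre; x, y along its sides, z up. The spare clip bites its +y (left) wall. Tray and stand may change places; the tap and a corner of the white centrifuge, up to 0.23 m high, stand between the two places: carry the clip over them
- stand: grey casting stand, 78 x 166 mm, fixed, holding two upright glass plates 140 mm wide (along y), 7.5 mm thick together with their spacers (along x), top edge at 112 mm. Origin under its centre; x across the glass, z up. End posts 68 mm high. The first orange clip, same model, sits 50 mm towards -y, its handles reaching 83 mm above the glass
- seat (a point): place for the spare clip: top edge of the glass, mid-thickness, 50 mm towards +y of the stand's centre, 112 mm above the worktop; axes as the stand. A blue spacer, 12 mm wide, centred 13 mm farther to +y, stands 4 mm proud. The clip's pin belongs about 25 mm above this point, along y: above 40 mm the open lips are not below the edge, at 10 mm the coil meets the spacer
- cup: bystander: specimen cup with yellow lid, 62 mm wide, 67 mm high; origin under its centre
- timer: bystander: white lab timer, 62 x 66 x 20 mm; origin under its centre
- cup_blue: bystander: specimen cup with blue lid, 62 mm wide, 67 mm high; origin under its centre
There are look-alikes about, which are no part of the job. Of the things that look like the clip, the middle-sized one is meant.

How it is judged:
By the outcome, as a careful person would: the job done as asked, in the order asked, and still so for the second after the job is handed in, while the arm keeps its last pose, push and grip.
It also fails if it takes over 51 s, if anything falls off the work surface, if the arm or the gripper's body presses on something with over 40 N, if the wrist force passes 120 N, or if a joint passes its speed limit or range.

## Working session

There is one attempt and no reset: what is moved stays moved. The work goes in short steps, Python scripts to look and compute and a tool call to move; the robot and the scene stay as the last step left them, time stands still between calls to the robot, and variables do not carry over. Pictures are saved under pics/ and viewed, at most 10 in all, crops included, and the job is handed in when it is done.

Besides the shell and the picture viewer there is one more tool, called by a JSON object that holds its "api" and its "payload". move_arm: Moves the arm, as the interface text tells. Its arguments: {"type":"object","properties":{"deltas":{"type":"string"},"force":{"type":"number"}},"required":["deltas"]}

```bash
mkdir -p pics; cat > h.py <<'E'
import numpy as np, cv2, pickle
from bench import manip
from scipy.spatial.transform import Rotation as R
def grab(n):
    d=manip.get_image(n); pickle.dump(d,open(n+'.pkl','wb')); return d
def load(n): return pickle.load(open(n+'.pkl','rb'))
def rot(d):
    a=np.array(d['attitude'],float)
    if a.shape==(3,3): return a
    return R.from_euler('xyz',a,degrees=True).as_matrix() if a.size==3 else R.from_quat(a).as_matrix()
def cloud(d):
    h,w=d['range_z'].shape; u,v=np.meshgrid(np.arange(w),np.arange(h)); z=d['range_z']
    p=np.stack([(u-d['cx'])/d['fx']*z,-(v-d['cy'])/d['fy']*z,-z],-1)
    return p@rot(d).T+np.array(d['origin'])
E
python3 - <<'E'
from h import *
for n in('scene','top'):
    d=grab(n); cv2.imwrite(f'pics/{n}0.png',cv2.resize(d['image'],(800,600)))
    print({k:v for k,v in d.items() if k not in('image','range_z')})
    P=cloud(d); print(P[300,100],P[200,250],P[350,400])
print(manip.get_state(), manip.pinch_z)
E
```

```text
{'fx': 349.39963122143223, 'fy': 349.39963122143223, 'cx': 257.14321591689117, 'cy': 194.45738556562685, 'origin': array([0.46385437, 0.54070702, 0.96608087]), 'attitude': array([ 38.09181877,  -0.60763148, 177.45547212])}
[ 1.2033897  -0.1571087  -0.74742377] [ 0.4465294  -0.16423507  0.03648316] [ 0.069312    0.31427822 -0.00058547]
{'fx': 416.7121859952189, 'fy': 416.7121859952189, 'cx': 249.0981726628386, 'cy': 195.42035646724165, 'origin': array([ 0.23112312, -0.11813363,  1.44907625]), 'attitude': array([  9.58576983,  -0.11620224, -89.36627915])}
[ 0.1113088   0.38277243 -0.00305565] [ 0.45929553 -0.12171679  0.00162596] [-0.03857056 -0.62438748  0.00245931]
{'clock': 0.1, 'qpos': array([-7.23309544e+01,  7.51139341e+00,  8.53234949e+01, -7.66495976e-04,
        8.72619915e+01, -4.89247241e+00]), 'qd': array([-0.03277661, -0.16814327, -0.16899464, -0.02460362,  0.06990943,
       -0.13358825]), 'tau': array([ 1.62932389e-03, -5.70950139e+01, -5.01942158e+01, -3.18753041e-05,
        8.10801052e-03, -6.90482329e-05]), 'tool_pos': array([ 0.23007435, -0.55359293,  0.23033859]), 'ee_rot': array([-1.79903408e+02, -7.49971735e-03,  2.25615490e+01]), 'ft_force': array([-0.24739983,  0.02129091, -0.14093393]), 'torque': array([ 0.04923089, -0.03608858,  0.02995521]), 'grasp_force': 0.0, 'gripper_width': 0.0852665907434589} -0.0187
```

View pics/scene0.png

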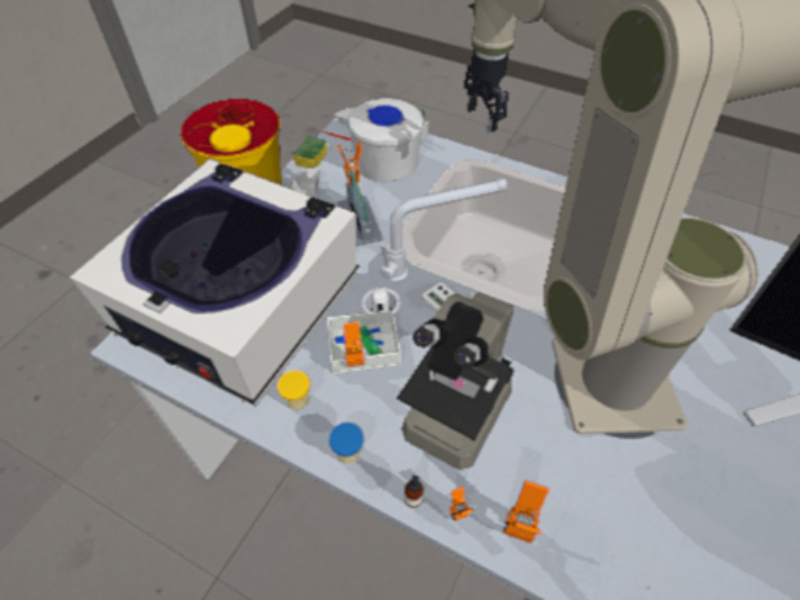

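View pics/top0.png

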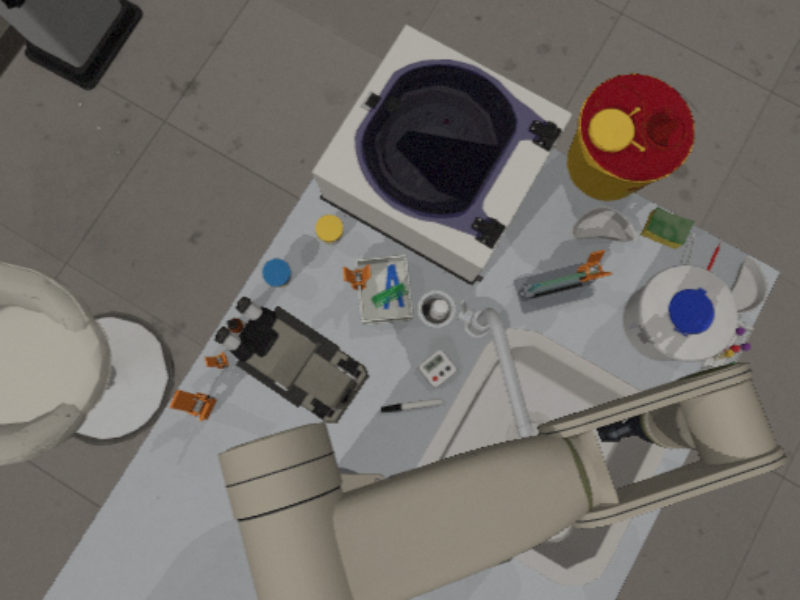

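The scene picture shows four orange clips: on the tray rim (353,343), on the glass (350,160), a small one (460,502) and a large one (527,510) on the table. The middle-sized clip biting the tray rim is the spare. The top picture shows it at (357,276), with the tray at (384,290) and the stand at (563,284), bare end on the left. Next, close crops and measurements.

```bash
python3 - <<'E'
from h import *
d=load('top'); s=load('scene')
a=cv2.resize(d['image'][155:215,205:285],(400,300),interpolation=cv2.INTER_CUBIC)
b=cv2.resize(d['image'][152:212,318:398],(400,300),interpolation=cv2.INTER_CUBIC)
c=cv2.resize(s['image'][190:250,195:275],(400,300),interpolation=cv2.INTER_CUBIC)
e=cv2.resize(s['image'][85:160,185:285],(400,300),interpolation=cv2.INTER_CUBIC)
cv2.imwrite('pics/crops.png',np.vstack([np.hstack([a,b]),np.hstack([c,e])]))
for n,dd in(('top',d),('scene',s)):
    P=cloud(dd); hsv=cv2.cvtColor(dd['image'],cv2.COLOR_BGR2HSV)
    org=((hsv[...,0]<16)&(hsv[...,1]>170)&(hsv[...,2]>90)).astype(np.uint8)
    k,l,st,ce=cv2.connectedComponentsWithStats(org)
    for i in range(1,k):
        if st[i,4]>20:
            q=P[l==i]; q=q[(q[:,2]>0)]; print(n,'orange',ce[i].round(),st[i,4],np.median(q,0).round(3),q.min(0).round(3),q.max(0).round(3))
    for nm,lo,hi in(('tray',(.41,-.12),(.56,.08)),):
        m=(P[...,0]>.40)&(P[...,0]<.60)&(P[...,1]>-.1)&(P[...,1]<.12)&(P[...,2]>.038)&(P[...,2]<.05)&(hsv[...,1]<60)
        q=P[m]; print(n,'tray',m.sum(),q[:,:2].mean(0).round(3),cv2.minAreaRect(q[:,:2].astype(np.float32)))
    m=(P[...,0]>.40)&(P[...,0]<.62)&(P[...,1]>-.52)&(P[...,1]<-.26)&(P[...,2]>.10)&(P[...,2]<.122)
    q=P[m]; print(n,'glass',m.sum(),cv2.minAreaRect(q[:,:2].astype(np.float32)) if len(q)>5 else '',q[:,2].mean())
E
```

```text
top orange [395.  70.] 43 [ 0.86  -0.585  0.192] [ 0.834 -0.631  0.185] [ 0.868 -0.528  0.208]
top orange [411.  85.] 101 [ 0.807 -0.635  0.191] [ 0.768 -0.65   0.185] [ 0.853 -0.606  0.212]
top orange [426.  83.] 73 [ 0.814 -0.679  0.196] [ 0.798 -0.704  0.189] [ 0.838 -0.658  0.204]
top orange [385. 105.] 33 [ 0.734 -0.542  0.199] [ 0.709 -0.582  0.192] [ 0.774 -0.515  0.205]
top orange [427. 109.] 42 [ 0.721 -0.676  0.2  ] [ 0.704 -0.722  0.195] [ 0.766 -0.629  0.207]
top orange [378. 166.] 82 [ 0.546 -0.525  0.169] [ 0.528 -0.542  0.095] [ 0.56  -0.515  0.2  ]
top orange [228. 177.] 101 [ 0.52  -0.047  0.1  ] [ 0.231 -0.118  0.03 ] [ 0.541 -0.023  1.449]
top orange [380. 176.] 44 [ 0.515 -0.531  0.164] [ 0.231 -0.551  0.101] [ 0.527 -0.118  1.449]
top orange [138. 231.] 54 [0.342 0.256 0.061] [0.332 0.226 0.006] [0.357 0.267 0.079]
top orange [123. 258.] 243 [0.253 0.293 0.1  ] [0.22  0.238 0.008] [0.275 0.318 0.139]
top tray 68 [ 0.504 -0.062] ((0.5056849718093872, 0.0038985460996627808), (0.20523129403591156, 0.14159820973873138), 89.33727264404297)
top glass 131 ((0.4806428551
[... 257 characters left out ...]
197] [ 0.464 -0.7    0.186] [0.926 0.541 0.966]
scene orange [228. 102.] 49 [ 0.515 -0.536  0.159] [ 0.506 -0.551  0.098] [ 0.524 -0.519  0.194]
scene orange [226. 220.] 232 [ 0.523 -0.057  0.095] [ 0.464 -0.076  0.042] [0.538 0.541 0.966]
scene orange [337. 327.] 512 [0.246 0.268 0.089] [0.219 0.243 0.005] [0.464 0.541 0.966]
scene orange [293. 322.] 119 [0.348 0.243 0.053] [0.331 0.23  0.003] [0.464 0.541 0.966]
scene tray 213 [0.454 0.023] ((0.48631495237350464, 0.00981161743402481), (0.14161935448646545, 0.2450263500213623), 10.935712814331055)
scene glass 148 ((0.47897154092788696, -0.39032959938049316), (0.12306953221559525, 0.2588540017604828), 0.09086114168167114) 0.11024979485019125
```

View pics/crops.png

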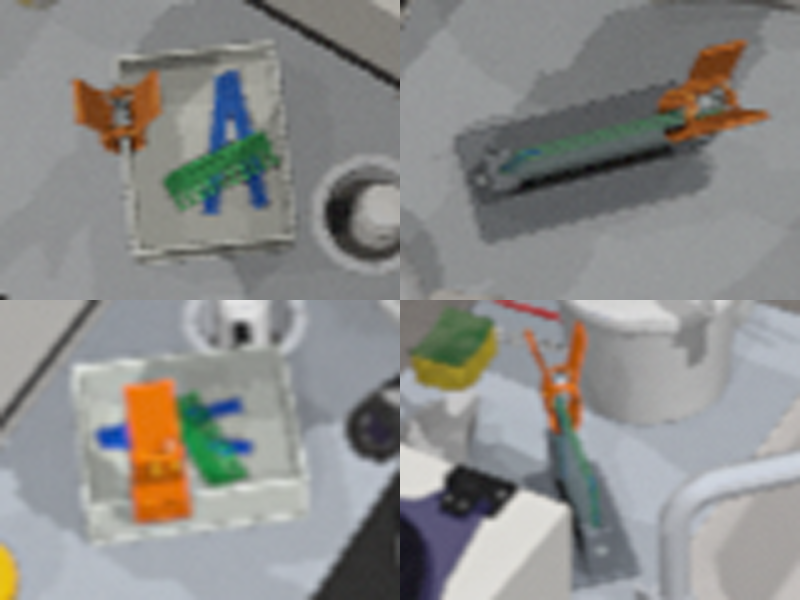

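The crops show the clip on the tray's left wall, near its far end (top crop (117,105)). The glass runs from the bare spacer end at (515,160) to the fitted clip at (710,100). I'll get poses by fitting.

```bash
cat > fit.py <<'E'
from h import *
from scipy.optimize import least_squares
d=load('top'); s=load('scene')
def ray(dd,u,v,z):
    r=rot(dd)@np.array([(u-dd['cx'])/dd['fx'],-(v-dd['cy'])/dd['fy'],-1]); o=np.array(dd['origin']); return (o+r*(z-o[2])/r[2])[:2]
def proj(dd,p):
    q=(np.atleast_2d(p)-dd['origin'])@rot(dd); return np.c_[dd['cx']+dd['fx']*q[:,0]/-q[:,2],dd['cy']+dd['fy']*q[:,1]/q[:,2]]
if __name__=='__main__':
    T=np.array([(118,60),(275,45),(295,240),(135,255)])/5+[205,155]-.4
    S=np.array([(72,67),(290,48),(308,207),(90,240)])/5+[195,190]-.4
    t=np.array([ray(d,*p,.045) for p in T]); u=np.array([ray(s,*p,.045) for p in S]); print(t.round(3),'\n',u.round(3))
    print(cv2.minAreaRect(t.astype(np.float32)),cv2.minAreaRect(u.astype(np.float32)))
    for n,dd in(('top',d),('scene',s)):
        P=cloud(dd).astype(float); hsv=cv2.cvtColor(dd['image'],cv2.COLOR_BGR2HSV)
        org=((hsv[...,0]<16)&(hsv[...,1]>150)&(hsv[...,2]>70))
        for nm,lo,hi in(('clip',(.44,-.12),(.6,.02)),('clip2',(.48,-.6),(.6,-.48))):
            m=org&(P[...,:2]>lo).all(-1)&(P[...,:2]<hi).all(-1)
            q=P[m]; print(n,nm,len(q),'mean',q.mean(0).round(3))
            for a,b in((.0,.03),(.03,.06),(.06,.09),(.09,.12),(.12,.14),(.14,.17),(.17,.21)):
                w=q[(q[:,2]>a)&(q[:,2]<b)]
                if len(w)>3: print('  z',a,len(w),w.min(0).round(3),w.max(0).round(3),w.mean(0).round(3))
        m=(P[...,0]>.42)&(P[...,0]<.58)&(P[...,1]>-.6)&(P[...,1]<-.33)&(P[...,2]>.09)&(P[...,2]<.125)&~org
        q=P[m]; print(n,'glass',len(q))
        vx,vy,x0,y0=cv2.fitLine(q[:,:2].astype(np.float32),cv2.DIST_HUBER,0,.005,.001).ravel()
        t_=(q[:,:2]-[x0,y0])@[vx,vy]; c_=(q[:,:2]-[x0,y0])@[-vy,vx]
        print(' dir',vx,vy,'c',x0,y0,'along',np.percentile(t_,[0,3,50,97,100]).round(3),'across',np.percentile(c_,[0,5,50,95,100]).round(3),'z',np.percentile(q[:,2],[5,50,95]))
        if n=='top':
            B=(hsv[...,0]>100)&(hsv[...,0]<130)&(hsv[...,1]>80)&m
            print('blue',np.argwhere(B)[:,::-1].tolist(),P[B].round(3).tolist())
E
python3 fit.py
```

```text
[[ 0.568 -0.045]
 [ 0.58  -0.153]
 [ 0.444 -0.168]
 [ 0.432 -0.059]] 
 [[ 0.581 -0.15 ]
 [ 0.438 -0.161]
 [ 0.431 -0.037]
 [ 0.565 -0.018]]
((0.5063925981521606, -0.10634604841470718), (0.13714994490146637, 0.10944853723049164), 6.096931457519531) ((0.5048865675926208, -0.08920618891716003), (0.14388708770275116, 0.1330493986606598), 4.172119140625)
top clip 120 mean [ 0.521 -0.049  0.094]
  z 0.03 16 [ 0.505 -0.063  0.031] [ 0.541 -0.039  0.056] [ 0.519 -0.051  0.039]
  z 0.06 29 [ 0.506 -0.064  0.066] [ 0.54  -0.04   0.089] [ 0.52  -0.051  0.082]
  z 0.09 42 [ 0.508 -0.072  0.091] [ 0.537 -0.029  0.119] [ 0.523 -0.048  0.105]
  z 0.12 30 [ 0.507 -0.075  0.121] [ 0.537 -0.023  0.136] [ 0.522 -0.045  0.127]
top clip2 141 mean [ 0.535 -0.53   0.16 ]
  z 0.09 17 [ 0.516 -0.54   0.095] [ 0.546 -0.517  0.119] [ 0.534 -0.526  0.107]
  z 0.12 11 [ 0.513 -0.54   0.122] [ 0.544 -0.515  0.137] [ 0.525 -0.526  0.128]
  z 0.14 49 [ 0.514 -0.549  0.14 ] [ 0.547 -0.516  0.169] [ 0.534 -0.53   0.155]
  z 0.17 63 [ 0.506 -0.552  0.17 ] [ 0.56  -0.517  0.2  ] [ 0.537 -0.532  0.186]
top glass 130
 di
[... 474 characters left out ...]
 -0.074  0.09 ] [ 0.537 -0.022  0.12 ] [ 0.524 -0.058  0.105]
  z 0.12 41 [ 0.505 -0.076  0.12 ] [ 0.538 -0.019  0.13 ] [ 0.522 -0.052  0.125]
scene clip2 86 mean [ 0.522 -0.531  0.147]
  z 0.09 18 [ 0.514 -0.548  0.098] [ 0.537 -0.513  0.118] [ 0.524 -0.53   0.107]
  z 0.12 15 [ 0.513 -0.543  0.121] [ 0.544 -0.515  0.14 ] [ 0.533 -0.526  0.131]
  z 0.14 31 [ 0.512 -0.552  0.142] [ 0.541 -0.515  0.168] [ 0.524 -0.53   0.153]
  z 0.17 22 [ 0.506 -0.551  0.171] [ 0.553 -0.525  0.194] [ 0.512 -0.537  0.182]
scene glass 107
 dir 0.25856158 -0.9659948 c 0.51050436 -0.4596078 along [-0.045 -0.043  0.034  0.087  0.092] across [-0.017 -0.013  0.001  0.007  0.014] z [0.09416513 0.10812111 0.11376197]
```

```bash
python3 - <<'E'
from h import *
for n in('top','scene'):
    P=cloud(load(n)).reshape(-1,3); P=P[(P[:,2]>0.02)&(P[:,2]<.6)]
    for x in np.arange(.2,.8,.05):
        r=[]
        for y in np.arange(-.65,.2,.05):
            q=P[(P[:,0]>=x)&(P[:,0]<x+.05)&(P[:,1]>=y)&(P[:,1]<y+.05)]
            r.append('%4d'%(1000*q[:,2].max()) if len(q)>2 else '   .')
        print('%.2f'%x,' '.join(r))
    print()
E
```

```text
0.20    .    .  599  597  598  598  598    .    .    .   23    .  250  117  168    .    .
0.25    .  592  599  598  597  220  216    .    .   23    .  242  268  320  342  171    .
0.30    .  598    .    .    .  215  219   25   25   22    .  111  273  339  373  370  380
0.35  145    .    .    .    .    .  216    .   23    .    .    .  170  342  371  383  384
0.40  148    .    .    .    .    .  213   89    .   52   54   48    .  171  361  383    .
0.45  148    .    .   20  114    .   87  146   29   50    .   52    .    .    .    .    .
0.50  133  195  198  118  118    .  204  205  198   49    .  137  132    .   69   73   70
0.55    .    .  199    .    .    .  226  224  215  207   48   54   48    .    .   72    .
0.60   32   33   31    .    .  207  223  237  236  237  232  206   70   75    .    .    .
0.65   34   34   35    .  203  207  226  237  239  237  238  232  209  204    .    .    .
0.70  206  207  205    .  207  215  236  237  240  238  239  237  211  206    .    .    .
0.75  211  213  214  213  226  234  238  239  238  239  238  237  216  206    .    .    .
0.80  211  215  213 
[... 540 characters left out ...]
    .  113    .    .  139   24   48    .   45   45    .    .    .    .
0.50    .  192  195  113  113    .  200  201  200   45    .  130  128    .    .   70   69
0.55    .    .  193    .    .    .  222  218  213  203   47   45   45    .    .   68   68
0.60   30    .    .    .    .  202  219  230  231  231  229  202   68   69    .    .    .
0.65  196  196    .    .    .  201  226  232  233  235  232  228  204  202    .    .    .
0.70  201  202  201    .  202  211  231  234  234  234  234  232  213  202    .    .    .
0.75  206  210  208  208  221  228  233  233  234  234  233  233  215  200    .    .    .
0.80  207  208  208  208  220  229  233  234  232  233  253  230  202    .    .    .    .
```

{"api": "move_arm", "payload": {"deltas": "0 0 0.067 0 0 0 -1;0 0 0.067 0 0 0 -1;0 0 0.067 0 0 0 -1;0.0348 0.06 0 0 0 -0.0066 -1;0.0348 0.06 0 0 0 -0.0066 -1;0.0348 0.06 0 0 0 -0.0066 -1;0.0348 0.06 0 0 0 -0.0066 -1;0.0348 0.06 0 0 0 -0.0066 -1;0.0348 0.06 0 0 0 -0.0066 -1;0.0348 0.06 0 0 0 -0.0066 -1", "force": 25}}

```text
clock: 1.1
tool_pos: [0.3768, -0.3004, 0.3515]
ee_rot: [-180.0, 0.0, 14.2]
ft_force: [1.1, 0.2, 0.9]
gripper_width: 0.0849
grasp_force: 0.0
```

{"api": "move_arm", "payload": {"deltas": "0.0348 0.06 0 0 0 -0.0066 -1;0.0348 0.06 0 0 0 -0.0066 -1;0.0348 0.06 0 0 0 -0.0066 -1;0.0348 0.06 0 0 0 -0.0066 -1;0.0348 0.06 0 0 0 -0.0066 -1;0.0348 0.06 0 0 0 -0.0066 -1;0.0348 0.06 0 0 0 -0.0066 -1;0 0 0 0 0 0 -1;0 0 0 0 0 0 -1;0 0 0 0 0 0 -1"}}

```text
clock: 2.1
tool_pos: [0.5222, -0.0507, 0.3516]
ee_rot: [180.0, 0.0, 5.9]
ft_force: [-0.5, -1.0, -0.3]
gripper_width: 0.0853
grasp_force: 0.0
```

{"api": "move_arm", "payload": {"deltas": "0 0 -0.06 0 0 0 -1;0 0 -0.06 0 0 0 -1;0 0 -0.06 0 0 0 -1;0 0 -0.06 0 0 0 -1;0 0 -0.06 0 0 0 -1;0 0 0 0 0 0 -1;0 0 0 0 0 0 -1"}}

```text
clock: 2.8
tool_pos: [0.522, -0.051, 0.1723]
ee_rot: [-180.0, 0.1, 5.8]
ft_force: [0.5, 0.8, 0.7]
gripper_width: 0.0857
grasp_force: 0.0
```

```bash
python3 - <<'E'
from h import *
from fit import proj
s=grab('scene'); t=grab('top')
a=cv2.resize(s['image'][120:270,150:350],(800,600),interpolation=cv2.INTER_CUBIC)
b=cv2.resize(t['image'][140:230,180:300],(400,300),interpolation=cv2.INTER_CUBIC)
cv2.imwrite('pics/g1.png',np.hstack([cv2.resize(a,(400,300)),b]))
st=manip.get_state(); print(st['tool_pos'],proj(s,st['tool_pos']),proj(t,st['tool_pos']))
for n,d in(('scene',s),('top',t)):
    P=cloud(d); q=P[(abs(P[...,0]-.522)<.03)&(abs(P[...,1]+.05)<.08)&(P[...,2]>.16)&(P[...,2]<.2)]
    if len(q): print(n,len(q),q.min(0).round(3),q.max(0).round(3),np.median(q,0).round(3))
E
```

```text
[ 0.52393092 -0.05095027  0.17475204] [[223.5626671  203.15038719]] [[227.85999158 170.75786199]]
scene 16 [ 0.505 -0.005  0.184] [0.524 0.007 0.2  ] [ 0.514 -0.     0.196]
top 3 [ 0.515 -0.108  0.197] [ 0.522 -0.099  0.198] [ 0.515 -0.102  0.197]
```

View pics/g1.png

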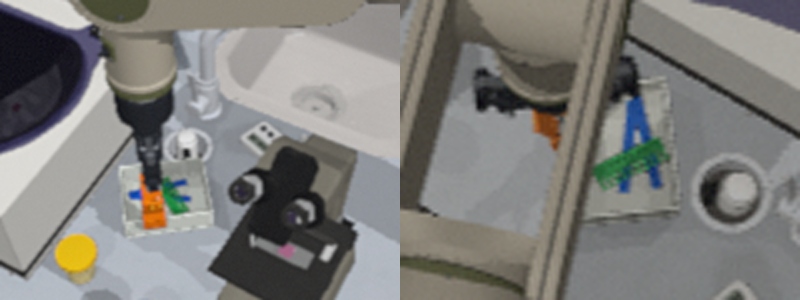

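The view shows the fingers straddling the clip in line with it (left crop (150,190)), and the forearm clear of the microscope. I'll descend and squeeze.

{"api": "move_arm", "payload": {"deltas": "0 0 -0.0323 0 0 0 -1;0 0 -0.0323 0 0 0 -1;0 0 -0.0323 0 0 0 -1;0 0 -0.0323 0 0 0 -1;0 0 0 0 0 0 -1;0 0 0 0 0 0 0;0 0 0 0 0 0 0.1;0 0 0 0 0 0 0.1;0 0 0 0 0 0 0.1"}}

```text
clock: 3.8
tool_pos: [0.5232, -0.0502, 0.0954]
ee_rot: [180.0, -0.1, 5.9]
ft_force: [-0.3, 0.6, -1.1]
gripper_width: 0.0385
grasp_force: 7.3
```

{"api": "move_arm", "payload": {"deltas": "0 0 0 0 0 0 0.3;0 0 0 0 0 0 0.4;0 0 0 0 0 0 0.6;0 0 0 0 0 0 1;0 0 0 0 0 0 1;0 0 0 0 0 0 1;0 0 0 0 0 0 1;0 0 0 0 0 0 1"}}

```text
clock: 4.6
tool_pos: [0.5225, -0.0501, 0.0944]
ee_rot: [-180.0, 0.0, 5.9]
ft_force: [0.0, -0.1, -0.4]
gripper_width: 0.0236
grasp_force: 28.2
```

```bash
python3 - <<'E'
from h import *
s=grab('scene')
cv2.imwrite('pics/g2.png',cv2.resize(s['image'][180:255,175:275],(800,600),interpolation=cv2.INTER_CUBIC))
P=cloud(s).astype(float); hsv=cv2.cvtColor(s['image'],cv2.COLOR_BGR2HSV)
org=((hsv[...,0]<16)&(hsv[...,1]>150)&(hsv[...,2]>70))
q=P[org&(abs(P[...,0]-.52)<.05)&(abs(P[...,1]+.05)<.06)]
for z in np.arange(0,.15,.01):
    w=q[(q[:,2]>z)&(q[:,2]<=z+.01)]
    if len(w): print(z.round(2),len(w),w.min(0).round(3),w.max(0).round(3))
print(manip.get_state()['ft_force'])
E
```

```text
0.02 7 [ 0.507 -0.026  0.021] [ 0.535 -0.024  0.03 ]
0.03 23 [ 0.503 -0.029  0.031] [ 0.534 -0.022  0.04 ]
0.04 29 [ 0.503 -0.031  0.04 ] [ 0.534 -0.025  0.05 ]
0.05 28 [ 0.503 -0.036  0.05 ] [ 0.533 -0.028  0.059]
0.06 31 [ 0.505 -0.048  0.06 ] [ 0.536 -0.031  0.07 ]
0.07 16 [ 0.505 -0.039  0.07 ] [ 0.532 -0.034  0.08 ]
0.08 7 [ 0.508 -0.039  0.081] [ 0.534 -0.034  0.089]
0.09 4 [ 0.525 -0.036  0.092] [ 0.533 -0.032  0.096]
0.1 3 [ 0.518 -0.036  0.1  ] [ 0.53  -0.026  0.102]
[-0.22593834  0.84913776 -0.17180968]
```

View pics/g2.png

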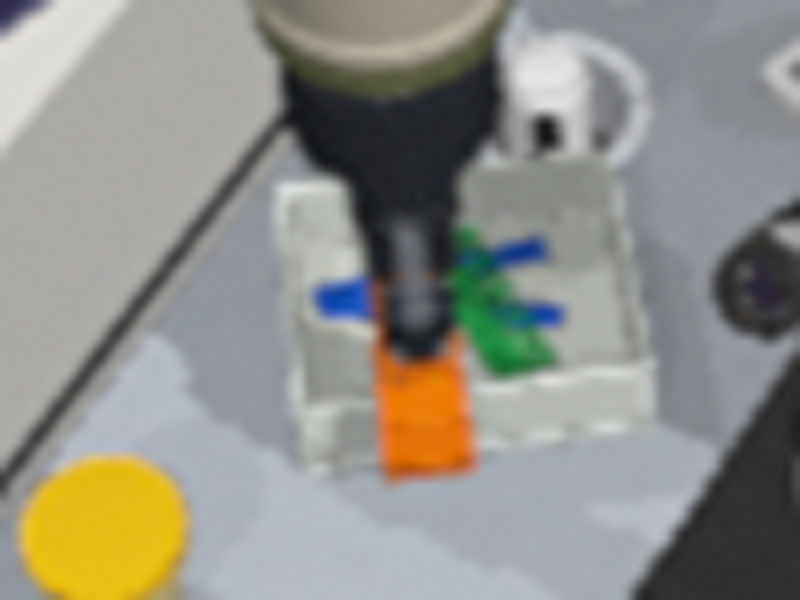

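The clip (420,400) is held at full opening, straddling the wall untouched. I'll lift it straight up.

{"api": "move_arm", "payload": {"deltas": "0 0 0.02 0 0 0 1;0 0 0.03 0 0 0 1;0 0 0.05 0 0 0 1;0 0 0.06 0 0 0 1;0 0 0.06 0 0 0 1;0 0 0.06 0 0 0 1;0 0 0.06 0 0 0 1;0 0 0.06 0 0 0 1;0 0 0.04 0 0 0 1;0 0 0.02 0 0 0 1"}}

```text
clock: 5.65
tool_pos: [0.5232, -0.0502, 0.3745]
ee_rot: [179.9, -0.3, 5.9]
ft_force: [-0.6, -0.1, -0.6]
gripper_width: 0.0234
grasp_force: 28.2
```

{"api": "move_arm", "payload": {"deltas": "-0.0015 -0.016 0 0 0 -0.0115 1;-0.0015 -0.0322 0 0 0 -0.0225 1;-0.0015 -0.0322 0 0 0 -0.0225 1;-0.0015 -0.0322 0 0 0 -0.0225 1;-0.0015 -0.0322 0 0 0 -0.0225 1;-0.0015 -0.0322 0 0 0 -0.0225 1;-0.0015 -0.0322 0 0 0 -0.0225 1;-0.0015 -0.0322 0 0 0 -0.0225 1;-0.0015 -0.0322 0 0 0 -0.0225 1;-0.0015 -0.0322 0 0 0 -0.0225 1"}}

```text
clock: 6.65
tool_pos: [0.5125, -0.2347, 0.3679]
ee_rot: [180.0, 0.2, -32.9]
ft_force: [-0.2, -0.5, -0.3]
gripper_width: 0.0234
grasp_force: 28.3
```

{"api": "move_arm", "payload": {"deltas": "-0.0015 -0.0322 0 0 0 -0.0225 1;-0.0015 -0.0322 0 0 0 -0.0225 1;-0.0015 -0.0322 0 0 0 -0.0225 1;-0.0015 -0.0322 0 0 0 -0.0225 1;-0.0015 -0.0322 0 0 0 -0.0225 1;-0.0015 -0.0322 0 0 0 -0.0225 1;-0.0015 -0.0322 0 0 0 -0.0225 1;-0.0015 -0.0322 0 0 0 -0.0225 1;-0.0015 -0.0322 0 0 0 -0.0225 1;-0.0015 -0.0322 0 0 0 -0.0225 1"}}

```text
clock: 7.65
tool_pos: [0.5034, -0.4278, 0.3677]
ee_rot: [179.9, 0.2, -73.4]
ft_force: [0.1, 0.0, -1.3]
gripper_width: 0.0234
grasp_force: 28.3
```

{"api": "move_arm", "payload": {"deltas": "0 -0.0166 0 0 0 -0.011 1;0 0 -0.03 0 0 0 1;0 0 -0.05 0 0 0 1;0 0 -0.05 0 0 0 1;0 0 -0.05 0 0 0 1;0 0 0 0 0 0 1;0 0 0 0 0 0 1"}}

```text
clock: 8.35
tool_pos: [0.5039, -0.4362, 0.2614]
ee_rot: [179.9, 0.1, -75.1]
ft_force: [-0.1, -0.7, -0.6]
gripper_width: 0.0236
grasp_force: 28.3
```

```bash
python3 - <<'E'
from h import *
from fit import proj
s=grab('scene'); t=grab('top')
print([manip.get_state()[k] for k in('tool_pos','ee_rot','gripper_width','grasp_force')])
a=cv2.resize(s['image'][70:160,180:300],(400,300),interpolation=cv2.INTER_CUBIC)
b=cv2.resize(t['image'][140:215,310:410],(400,300),interpolation=cv2.INTER_CUBIC)
cv2.imwrite('pics/p1.png',np.hstack([a,b]))
for n,d in(('scene',s),('top',t)):
    P=cloud(d).astype(float); hsv=cv2.cvtColor(d['image'],cv2.COLOR_BGR2HSV)
    org=((hsv[...,0]<16)&(hsv[...,1]>150)&(hsv[...,2]>70))
    q=P[org&(abs(P[...,0]-.504)<.05)&(abs(P[...,1]+.43)<.06)]
    for z in np.arange(.1,.3,.015):
        w=q[(q[:,2]>z)&(q[:,2]<=z+.015)]
        if len(w): print(n,z.round(3),len(w),w.min(0).round(3),w.max(0).round(3))
    m=~org&(P[...,0]>.42)&(P[...,0]<.58)&(P[...,1]>-.56)&(P[...,1]<-.38)&(P[...,2]>.103)&(P[...,2]<.122)
    q=P[m]
    print(n,len(q),cv2.fitLine(q[:,:2].astype(np.float32),cv2.DIST_HUBER,0,.005,.001).ravel(),q.min(0),q.max(0))
E
```

```text
[array([ 0.50509357, -0.43728318,  0.26464731]), array([-1.79920345e+02, -1.39189875e-01, -7.50745990e+01]), 0.02363959554904879, 28.250961899757385]
scene 0.175 6 [ 0.479 -0.454  0.186] [ 0.517 -0.412  0.19 ]
scene 0.19 24 [ 0.478 -0.455  0.19 ] [ 0.527 -0.413  0.204]
scene 0.205 22 [ 0.478 -0.445  0.207] [ 0.523 -0.413  0.22 ]
scene 0.22 31 [ 0.484 -0.453  0.221] [ 0.522 -0.416  0.235]
scene 0.235 24 [ 0.487 -0.454  0.235] [ 0.514 -0.419  0.25 ]
scene 0.25 16 [ 0.489 -0.453  0.251] [ 0.51  -0.418  0.265]
scene 0.265 14 [ 0.489 -0.449  0.267] [ 0.508 -0.42   0.28 ]
scene 0.28 13 [ 0.489 -0.448  0.28 ] [ 0.508 -0.42   0.288]
scene 57 [ 0.28408906 -0.9587979   0.5171318  -0.4842254 ] [ 0.49588316 -0.54388354  0.10370144] [ 0.5451258  -0.41835651  0.12122988]
top 0.1 1 [ 0.509 -0.455  0.112] [ 0.509 -0.455  0.112]
top 0.19 9 [ 0.48 -0.45  0.19] [ 0.521 -0.417  0.205]
top 0.205 22 [ 0.477 -0.457  0.205] [ 0.525 -0.418  0.22 ]
top 0.22 35 [ 0.48  -0.457  0.22 ] [ 0.523 -0.416  0.235]
top 0.235 13 [ 0.488 -0.446  0.236] [ 0.512 -0.421  0.244]
top 0.25 12 [ 0.489 -0.44   0.251] [ 0.512 -0.423  0.263]
top 0.265 12 [ 0.479 -0.44   0.265] [ 0.514 -0.423  0.279]
top 0.28 13 [ 0.49  -0.433  0.282] [ 0.514 -0.423  0.293]
top 34 [ 0.138597   -0.9903489   0.5062424  -0.44501814] [ 0.49800437 -0.55169989  0.10484492] [ 0.53309031 -0.42143805  0.12180964]
```

View pics/p1.png

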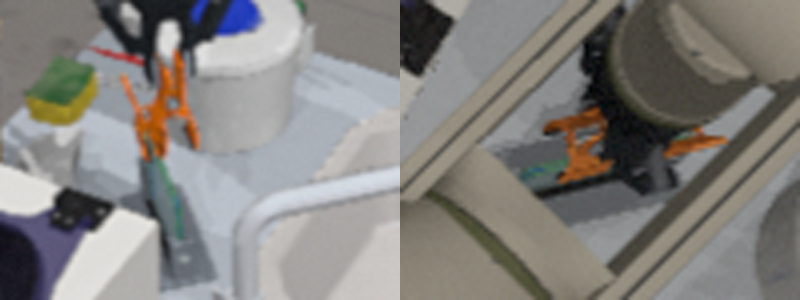

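The clip is held open above the bare end of the glass (left crop (165,110), glass at (160,190)), roughly centred. I'll go down to just above the edge and check the centring.

{"api": "move_arm", "payload": {"deltas": "0 0 -0.025 0 0 0 1;0 0 -0.025 0 0 0 1;0 0 -0.025 0 0 0 1;0 0 -0.018 0 0 0 1;0 0 0 0 0 0 1;0 0 0 0 0 0 1"}}

```text
clock: 9.05
tool_pos: [0.5044, -0.4365, 0.206]
ee_rot: [180.0, 0.1, -75.1]
ft_force: [0.0, -0.1, 0.2]
gripper_width: 0.0233
grasp_force: 28.3
```

```bash
python3 - <<'E'
from h import *
from fit import proj
s=grab('scene')
p=manip.get_state(); print(p['tool_pos'],p['ee_rot'])
c=s['image'][85:145,195:275].copy(); c=cv2.resize(c,(800,600),interpolation=cv2.INTER_CUBIC)
ex=np.array([np.cos(np.radians(14.9)),np.sin(np.radians(14.9)),0]); ey=np.array([-ex[1],ex[0],0]); S=np.array([.5044,-.4367,.112])
pts=[S,S+.05*ey*-2,S+.020*ey]+[S+[0,0,.063-.043]+a*.0155*ex+b*.018*ey for a in(-1,1) for b in(-1,1)]
for i,q in enumerate(pts):
    u=(proj(s,q)[0]-[195,85]+.5)*10; cv2.circle(c,tuple(int(v) for v in u),4,(255,0,255) if i<3 else (255,255,0),-1)
cv2.imwrite('pics/p2.png',c)
E
```

```text
[ 0.50470365 -0.43686696  0.20697116] [-1.79984859e+02 -2.26947874e-02 -7.50701692e+01]
```

View pics/p2.png

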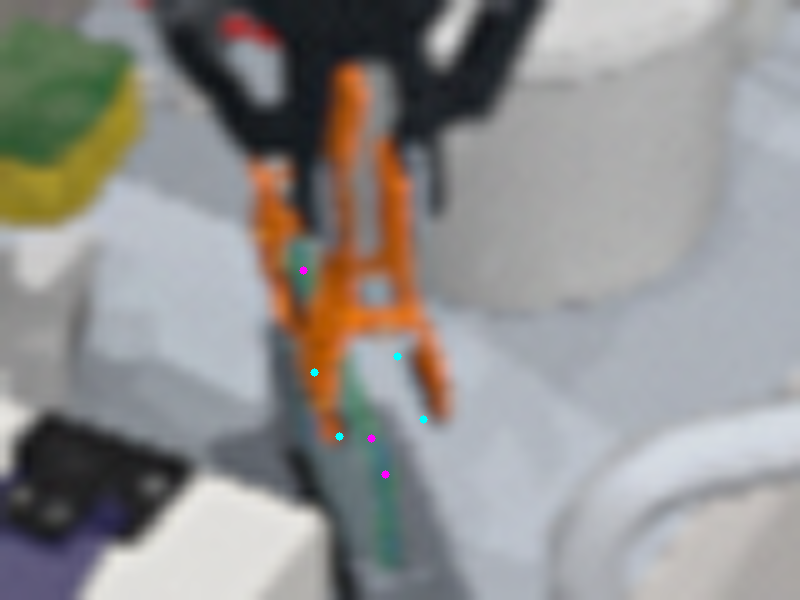

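The projected seat (372,438) lies on the glass edge and the predicted lips (339,436) and (423,420) match the real jaws, which straddle the glass line. I'll lower it.

{"api": "move_arm", "payload": {"deltas": "0 0 -0.01 0 0 0 1;0 0 -0.01 0 0 0 1;0 0 -0.012 0 0 0 1;0 0 -0.012 0 0 0 1;0 0 -0.012 0 0 0 1;0 0 -0.008 0 0 0 1;0 0 -0.004 0 0 0 1;0 0 0 0 0 0 1;0 0 0 0 0 0 1"}}

```text
clock: 10.0
tool_pos: [0.5047, -0.4368, 0.1661]
ee_rot: [-180.0, -0.0, -75.1]
ft_force: [-0.4, -0.0, -0.9]
gripper_width: 0.0234
grasp_force: 28.3
```

```bash
python3 - <<'E'
from h import *
from fit import proj
s=grab('scene'); t=grab('top')
p=manip.get_state(); print(p['tool_pos'],p['ee_rot'],p['ft_force'],p['torque'],p['gripper_width'])
a=cv2.resize(s['image'][88:148,195:275],(400,300),interpolation=cv2.INTER_CUBIC)
b=cv2.resize(t['image'][150:210,320:400],(400,300),interpolation=cv2.INTER_CUBIC)
cv2.imwrite('pics/p3.png',cv2.resize(np.hstack([a,b]),(800,300)))
P=cloud(s).astype(float); hsv=cv2.cvtColor(s['image'],cv2.COLOR_BGR2HSV)
org=((hsv[...,0]<16)&(hsv[...,1]>150)&(hsv[...,2]>70))
q=P[org&(abs(P[...,0]-.504)<.05)&(abs(P[...,1]+.43)<.05)]; print(q[:,2].min(),q[:,2].max())
E
```

```text
[ 0.50477406 -0.43694119  0.16633928] [-1.79974821e+02 -4.36927611e-02 -7.50683412e+01] [-0.33575864  0.7269226  -0.2315208 ] [ 0.07340707 -0.04867281 -0.03177339] 0.02297689366216627
0.09225726999983852 0.23380557921194878
```

View pics/p3.png

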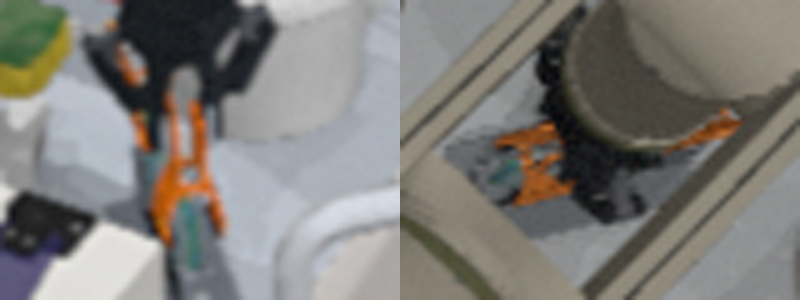

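The jaws, with tips at (165,240) and (220,230), gape evenly about the glass column (190,220). The lips are about 16 mm below the edge and the contact force is nil. I'll hand it in.

```bash
python3 -c "
from bench import manip
print(manip.job_done())"
```

```text
the job is handed in; nothing more can be done
None
```

The spare clip is held fully open and still over the bare end of the glass. By my measurements its lips are about 16 mm below the top edge, with no contact force at the wrist. The job was handed in at about 10 s, and no verdict came back.

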